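# Check the bread trolley's brake lever

### The arm

A 6-joint arm with a two-finger parallel gripper is mounted at the origin on the work surface. World frame = base frame: x ahead of the robot, y to its left, z up, the work surface at z = 0. Lengths are in m, angles in rad, forces in N, time in s.
With the tool pointing down it reaches from about 0.375 to 0.9 m from the base axis. Payload 3.1 kg.
Tool frame: the origin (TCP) lies midway between the tips of the shut fingers; the grasp point (between the pads) lies 19 mm behind it; z points along the fingers, y is the line along which they close (so a half turn about z gives the same grasp; the last joint's range is limited). The gripper opens to 85 mm and grips with 20 to 120 N. Pads are 22 mm wide; open, the fingers measure 114 mm over their backs; the gripper's body (76 mm by 85 mm) begins 54 mm behind the grasp point. The pads swing forward as they close: fully open they stand 13 mm farther back than shut.
Start: joints at [0.988, 0.527, 1.433, -0, 1.181, -0.178], TCP at [0.246, 0.574, 0.231] pointing down, gripper open.
Joint ranges: [-3.08, 3.08], [-0.75, 2.2], [0.22, 2.44], [-1.43, 4.57], [0, 2.65], [-2.85, 2.85]. Speed limits (rad/s): [2.79, 2.79, 3.14, 3.14, 3.14, 3.14].

### API

Orientations are given as a unit quaternion [x, y, z, w].
In Python, from station import manip gives the robot as it stands.
- The arm moves only by the tool move_arm, never from a script. Its argument "increments" is a list that holds one entry, the list of rows, each a list of 5 numbers: the gripper's target within -1 to 1 (shut at 1, half-way at 0, fully open at -1), then the shift along the world's x, y, z in m, then the turn about the world's z in degrees. In form: [[[fingers, dx, dy, dz, twist], ...]]. A call has 1 to 8 rows; each row shifts and turns the commanded pose from where the row before left it; what a row does not reach is not made up. A row lasts 1/10 s, in which the tool goes at most 50 mm and 8.59 degrees, less where a joint would pass 70% of its speed; a pose out of reach is approached as far as the arm can. A call with a gripper value outside its range is refused whole. The fingers move at their own pace and stop on an object; "newtons" is the grip in N (left out, the last holds). Time passes only in rows, so rows that do not move let the fingers close. It gives the time, the measured TCP pose, the force, the opening and the grip force at its end, in the units of the state.
- manip.sense(): the state, without advancing time (a new reading comes with each control period).
- manip.snapshot(name): name is "scene" or "top" or "wrist"; returns a dict with "img" (420x560x3 uint8, red, green, blue), "fx", "fy", "cx", "cy" (pixels), "k1" (the pictures are not rectified: a ray, as slopes to the right and down, at radius r is drawn at 1 + k1 r^2 times it, then the intrinsics apply), "world_to_cam" (4x4, takes a point from world to camera coordinates); the wrist camera has in their place "tool_from_camera" (4x4, takes a point from camera to tool coordinates, whose origin is the TCP and whose axes are the flange's). Camera axes: x right, y down, z forward; pixel columns grow to the right and rows downward; lengths in m; the calibration is good to about 2 mm. A picture is of the moment at which its call begins: read the wrist's pose just before it. There is no depth.
- manip.sign_off(): hands the job in; it is judged then, once.
Trained networks look in the newest picture that a camera, given by its name, has taken for a name from the list of things; names that differ only in an ending like _2 or _b are one class to them, and where a whole thing is asked for, a point or a joint stands for the part that bears it (a point fixed in the world has none). Each returns a list of dicts, best first, with "confidence" (0 to 1); they miss things now and then, are a little off and sometimes report something else, mostly with a low value. They report only what shows in the picture. A call takes as long as a camera call.
- manip.spot_in(label, camera): "xyz" ([x, y, z] in m, in world coordinates, good to about 4 mm: the middle of the surface that is visible of it).
- manip.mark_of(label, camera): "xyz" ([x, y, z] in m, in world coordinates, good to about 4 mm: a listed point, or the origin of a listed thing).
The state is a dict: "t": time; "q": joint angles; "qd": joint speeds; "tau": joint torques, N m; "tcp_pos": TCP position; "tool_rot": TCP orientation; "force": force on the tool from outside, world axes, zero at the start; "ft_torque": the same for the moment, N m; "finger_gap": opening from 0.0 (shut) to 1.0 (fully open); "gripper_force": force on a finger pad.
Only numpy, scipy, OpenCV 4.12 (cv2) and the standard library are available. Lean on these libraries where they do the work, as an engineer would, in place of code of your own. Each camera call takes 0.05 s, during which the arm holds its last target. There are 200 camera calls.

### The job

Two trolley handles stand bolted to the bench. On the one with the long lever, check that the brake comes up firm before the lever reaches the bar: with the outside of the fingers, press the long lever in towards the bar until it stops and keep it there for a second, let it spring all the way out, then press it in to its stop again and finish while still holding it there. Do not force it, hook round behind it, pinch it or lean on the bar, and leave the other handle's short lever and everything else on the bench alone.

Things in the scene. Friction and masses are not known exactly. Their poses are not given: they have to be found in the camera images.
- long_handle: Fixed trolley handle with the long lever: 100 x 100 x 12 mm flange on the bench, 28 mm post, on top a horizontal bar along its y axis. Origin at the centre of the flange's underside; the bar's middle is 120 mm above it; the bar is 250 mm long and 25 mm thick (30 mm over the rubber grips, 38 mm over the clamps). The lever lies on the -x side of the bar, at the bar's height.
- long_lever (a joint): Vertical hinge of the long lever, a dark metal blade 150 mm long, 11 mm thick, 20 mm high, with a 21 mm ball at its free end. Joint value 0 = sprung fully out, growing as it is pressed towards the bar; 0.33 rad = its own end stop, firm, with about 25 mm still open to the bar. A spring returns it.
- long_lever_press (a point): The place to press on the long lever: on its front face (the one turned away from the bar), at mid-height, 100 mm from the pivot. Pressing here takes 3 N to start, 9 N at the stop; over 40 N is forcing it. Moves with the lever; its x axis points level into the face, towards the bar, its -y axis along the blade to the free end, z up.
- long_lever_pivot (a point): The long lever's pivot, on the vertical hinge axis at the lever's mid-height (120 mm above the bench), 85 mm to the +y side of the bar's middle and 42 mm in front of its axis. From here the blade runs to -y, standing 0.38 rad out from the bar at joint value 0; pressing turns it anticlockwise seen from above.
- short_handle: The other fixed handle, the same but with a short lever. Origin at the centre of the flange's underside. Leave alone.
- short_lever (a joint): Hinge of the short lever, 80 mm long, otherwise made and mounted like the long one. Joint value 0 = sprung fully out, growing as it is pressed towards the bar; 0.33 rad = its own end stop, firm, with about 25 mm still open to the bar. A spring returns it. It is to stay out.
- tin: Closed steel tin, 60 mm diameter, 60 mm high, standing between the handles. Origin under its centre.
- wrench: Steel wrench lying flat on the robot's side of the handles. Origin under its middle.
- screwdriver: Screwdriver lying flat beyond the handles. Origin under its middle.
- mug: White mug, 80 mm diameter, 90 mm high, to the left. Origin under its centre.
- shaker: Clear shaker jar with steel cap, 64 mm diameter, 130 mm high, to the right. Origin under its centre.
- bowl: Steel bowl, 120 mm diameter, 50 mm high, far left. Origin under its centre.
- scraper: Dough scraper, 130 x 100 mm steel blade with a wooden edge grip, lying flat at the far right. Origin under its centre.

How it is judged:
By the outcome, as a careful person would: the job done as asked, in the order asked, and still so for the second after the job is handed in, while the arm keeps its last pose, push and grip.
It also fails if it takes over 58 s, if anything falls off the work surface, if the arm or the gripper's body presses on something with over 40 N, if the wrist force passes 120 N, or if a joint passes its speed limit or range.

## Working session

There is one attempt and no reset: what is moved stays moved. The work goes in short steps, Python scripts to look and compute and a tool call to move; the robot and the scene stay as the last step left them, time stands still between calls to the robot, and variables do not carry over. Pictures are saved under pics/ and viewed, at most 10 in all, crops included, and the job is handed in when it is done.

Besides the shell and the picture viewer there is one more tool, called by a JSON object that holds its "api" and its "payload". move_arm: Moves the arm, as the interface text tells. Its arguments: {"type":"object","properties":{"increments":{"type":"array","items":{"type":"array","items":{"type":"array","items":{"type":"number"}}}},"newtons":{"type":"number"}},"required":["increments"]}

```bash
mkdir -p pics; python3 - <<'E'
from station import manip
import cv2,numpy as np
for c in("scene","top"):
    s=manip.snapshot(c); cv2.imwrite(f"pics/{c}0.png",s["img"][:,:,::-1])
    for n in("long_handle","long_lever_press","long_lever_pivot","short_handle","tin","shaker","mug","wrench"):
        print(c,n,[(np.round(d["xyz"],3).tolist(),round(d["confidence"],2)) for d in manip.mark_of(n,c)][:2])
    print([(np.round(d["xyz"],3).tolist(),round(d["confidence"],2)) for d in manip.spot_in("long_lever",c)])
s=manip.sense();print(s["t"],s["tcp_pos"],s["tool_rot"],s["finger_gap"])
E
```

```text
scene long_handle [([0.585, -0.216, -0.003], 0.78)]
scene long_lever_press [([0.51, -0.254, 0.119], 0.79), ([0.746, 0.358, 0.0], 0.35)]
scene long_lever_pivot [([0.517, -0.152, 0.119], 0.85)]
scene short_handle [([0.542, 0.202, -0.002], 0.8), ([0.66, -0.407, -0.003], 0.66)]
scene tin [([0.592, -0.0, 0.003], 0.86)]
scene shaker [([0.448, -0.426, 0.0], 0.97)]
scene mug [([0.513, 0.382, 0.0], 0.97)]
scene wrench [([0.513, -0.259, 0.12], 0.72)]
[([0.522, -0.232, 0.128], 0.74)]
top long_handle [([0.586, -0.212, 0.001], 0.65)]
top long_lever_press [([0.513, -0.254, 0.117], 0.86)]
top long_lever_pivot [([0.512, -0.154, 0.122], 0.63)]
top short_handle [([0.544, 0.201, -0.004], 0.8)]
top tin [([0.596, 0.001, 0.001], 0.72)]
top shaker [([0.518, 0.38, -0.002], 0.52)]
top mug [([0.517, 0.381, -0.002], 0.88)]
top wrench [([0.37, -0.035, 0.0], 0.91)]
[([0.514, -0.244, 0.13], 0.81)]
1.0 [0.24612212 0.57449896 0.23132297] [2.01031502e-01 9.79584777e-01 2.34736357e-05 3.03586065e-06] 0.99885635548909
```

View pics/scene0.png

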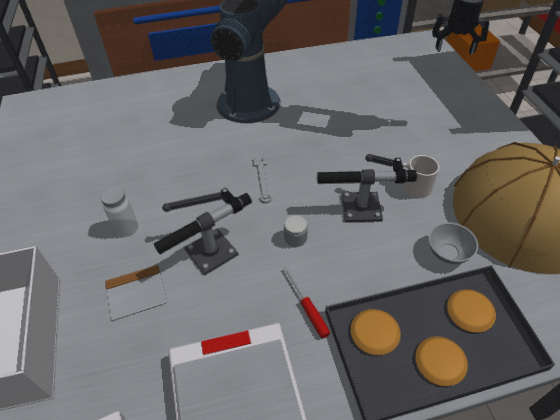

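View pics/top0.png

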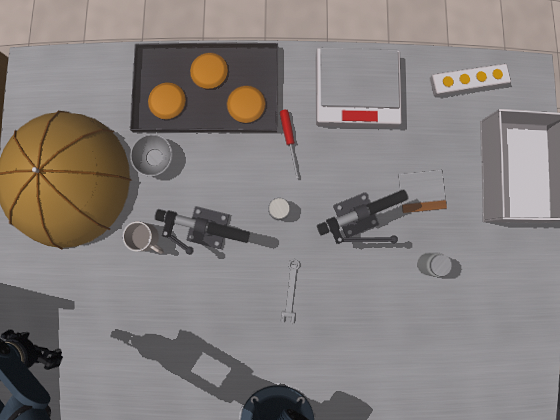

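The pictures agree with the detections: the long lever is at right in the top view (pivot near (335,238), ball near (395,240)), and it runs almost along world -y. The short handle is at left, and the shaker, near (438,265), is clear of the approach. I'll shut the fingers and fly over at z 0.23.

{"api": "move_arm", "payload": {"increments": [[[1,0.02,-0.04,0,-3.2],[1,0.02,-0.04,0,-3.2],[1,0.02,-0.04,0,-3.2],[1,0.02,-0.04,0,-3.2],[1,0.02,-0.04,0,-3.2],[1,0.02,-0.04,0,-3.2],[1,0.02,-0.04,0,-3.2],[1,0.02,-0.04,0,-3.2]]], "newtons": 30}}

```text
t: 1.8
tcp_pos: [0.4068, 0.2529, 0.2316]
tool_rot: [0.414, 0.91, 0.0, 0.0]
force: [0.7, 1.3, 0.3]
finger_gap: -0.003
gripper_force: 0.0
```

{"api": "move_arm", "payload": {"increments": [[[1,0.006,-0.04,0,-3.2],[1,0.006,-0.04,0,-3.2],[1,0.006,-0.04,0,-3.2],[1,0.006,-0.04,0,-3.2],[1,0.006,-0.04,0,-3.2],[1,0.006,-0.04,0,-3.2],[1,0.006,-0.04,0,-3.2],[1,0.006,-0.04,0,-3.2]]]}}

```text
t: 2.6
tcp_pos: [0.4543, -0.0673, 0.2316]
tool_rot: [0.606, 0.796, 0.0, 0.0]
force: [1.1, 0.4, 0.7]
finger_gap: -0.003
gripper_force: 0.0
```

{"api": "move_arm", "payload": {"increments": [[[1,0,-0.037,0,-3.2],[1,0,-0.037,0,-3.2],[1,0,-0.037,0,-3.2],[1,0,-0.037,0,-3.2],[1,0,-0.037,0,-3.2],[1,0,0,0,0],[1,0,0,0,0]]]}}

```text
t: 3.3
tcp_pos: [0.4538, -0.251, 0.2311]
tool_rot: [0.71, 0.704, 0.0, -0.0]
force: [-0.7, 0.9, 0.0]
finger_gap: -0.005
gripper_force: 0.0
```

```bash
python3 - <<'E'
from station import manip
import cv2,numpy as np
s=manip.sense();print(s["t"],s["tcp_pos"],s["tool_rot"],s["finger_gap"],s["force"],s["q"])
w=manip.snapshot("wrist"); cv2.imwrite("pics/wrist1.png",w["img"][:,:,::-1])
for n in("long_lever_press","long_lever_pivot","long_handle"):
    print(n,[(np.round(d["xyz"],3).tolist(),round(d["confidence"],2)) for d in manip.mark_of(n,"wrist")][:2])
E
```

```text
3.3 [ 0.45380145 -0.25098475  0.23113213] [ 7.10065641e-01  7.04135355e-01  1.72517608e-04 -3.98521493e-04] -0.004664395143369897 [-0.72752391  0.85519154  0.04791134] [-7.21145587e-01  3.85418116e-01  1.69689572e+00  4.57070301e-04
  1.06005045e+00 -7.12982453e-01]
long_lever_press [([0.511, -0.247, 0.122], 0.94)]
long_lever_pivot [([0.514, -0.152, 0.12], 0.7)]
long_handle [([0.584, -0.21, -0.001], 0.92)]
```

View pics/wrist1.png

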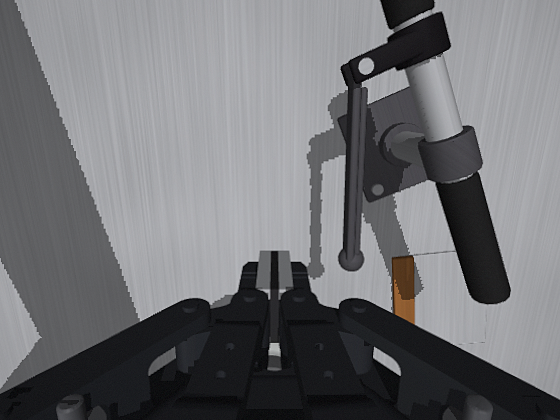

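{"api": "move_arm", "payload": {"increments": [[[1,0,0,-0.03,0],[1,0,0,-0.03,0],[1,0,0,-0.03,0],[1,0,0,-0.03,0],[1,0,0,-0.004,0],[1,0,0,0,0]]]}}

```text
t: 4.1
tcp_pos: [0.4539, -0.2495, 0.107]
tool_rot: [0.709, 0.705, -0.0, -0.001]
force: [0.6, 1.1, -0.0]
finger_gap: 0.0
gripper_force: 0.0
```

The wrist view shows the blade vertical in the picture (column 353, ball at row 260). The shut fingers, near column 275, are clear in front of it. The fingers are now at lever height, so I'll approach.

{"api": "move_arm", "payload": {"increments": [[[1,0.015,-0.001,0.003,0],[1,0.015,-0.001,0,0],[1,0.006,0,0,0],[1,0,0,0,0]]]}}

```text
t: 4.5
tcp_pos: [0.4915, -0.2529, 0.1118]
tool_rot: [0.709, 0.705, 0.0, 0.002]
force: [-1.4, -0.3, 0.3]
finger_gap: 0.0
gripper_force: 0.0
```

{"api": "move_arm", "payload": {"increments": [[[1,0.003,0,0,0],[1,0.003,0,0,0],[1,0.003,0,0,0],[1,0,0,0,0]]]}}

```text
t: 4.9
tcp_pos: [0.4982, -0.2523, 0.1103]
tool_rot: [0.709, 0.705, -0.001, -0.001]
force: [-4.3, 0.6, 2.8]
finger_gap: -0.001
gripper_force: 1.8
```

{"api": "move_arm", "payload": {"increments": [[[1,0.003,0,0,2],[1,0.003,0,0,2],[1,0.003,0,0,2],[1,0.003,0,0,2],[1,0.003,0,0,2],[1,0.003,0,0,2],[1,0.003,0,0,2],[1,0,0,0,0]]]}}

```text
t: 5.7
tcp_pos: [0.5186, -0.2538, 0.1102]
tool_rot: [0.618, 0.786, -0.002, -0.001]
force: [-5.5, -5.2, 3.7]
finger_gap: 0.0
gripper_force: 3.6
```

{"api": "move_arm", "payload": {"increments": [[[1,0.002,0,0,1.5],[1,0.002,0,0,1.5],[1,0.001,0,0,1],[1,0.001,0,0,1],[1,0,0,0,0]]]}}

```text
t: 6.2
tcp_pos: [0.5242, -0.2538, 0.1102]
tool_rot: [0.583, 0.812, -0.002, -0.001]
force: [-6.3, -5.1, 2.2]
finger_gap: 0.0
gripper_force: 4.0
```

{"api": "move_arm", "payload": {"increments": [[[1,0.001,0,0,0],[1,0.001,0,0,0],[1,0,0,0,0]]]}}

```text
t: 6.5
tcp_pos: [0.5258, -0.2535, 0.1102]
tool_rot: [0.583, 0.812, -0.002, -0.002]
force: [-7.9, -3.4, 3.0]
finger_gap: -0.0
gripper_force: 4.2
```

{"api": "move_arm", "payload": {"increments": [[[1,0.001,0,0,0],[1,0.001,0,0,0],[1,0,0,0,0]]]}}

```text
t: 6.8
tcp_pos: [0.5273, -0.253, 0.1102]
tool_rot: [0.583, 0.812, -0.002, -0.002]
force: [-8.7, -3.5, 4.1]
finger_gap: -0.001
gripper_force: 4.4
```

{"api": "move_arm", "payload": {"increments": [[[1,0.001,0,0,0],[1,0,0,0,0]]]}}

```text
t: 7.0
tcp_pos: [0.5281, -0.2528, 0.1102]
tool_rot: [0.583, 0.812, -0.002, -0.003]
force: [-8.7, -2.7, 5.9]
finger_gap: 0.001
gripper_force: 4.5
```

{"api": "move_arm", "payload": {"increments": [[[1,0.001,0,0,0],[1,0,0,0,0]]]}}

```text
t: 7.2
tcp_pos: [0.5288, -0.2526, 0.1102]
tool_rot: [0.583, 0.812, -0.002, -0.003]
force: [-10.0, -2.6, 5.5]
finger_gap: -0.003
gripper_force: 4.6
```

{"api": "move_arm", "payload": {"increments": [[[1,0.001,0,0,0],[1,0,0,0,0]]]}}

```text
t: 7.4
tcp_pos: [0.5293, -0.2525, 0.1102]
tool_rot: [0.583, 0.812, -0.002, -0.004]
force: [-9.9, -2.9, 6.2]
finger_gap: 0.004
gripper_force: 5.1
```

{"api": "move_arm", "payload": {"increments": [[[1,0.001,0,0,0],[1,0,0,0,0]]]}}

```text
t: 7.6
tcp_pos: [0.5294, -0.2525, 0.1102]
tool_rot: [0.583, 0.813, -0.002, -0.004]
force: [-12.3, -3.8, 7.2]
finger_gap: -0.001
gripper_force: 6.2
```

{"api": "move_arm", "payload": {"increments": [[[1,0.001,0,0,0],[1,0,0,0,0]]]}}

```text
t: 7.8
tcp_pos: [0.5295, -0.2524, 0.1102]
tool_rot: [0.583, 0.813, -0.003, -0.005]
force: [-13.5, -3.1, 8.5]
finger_gap: 0.001
gripper_force: 7.3
```

```bash
python3 - <<'E'
from station import manip
import cv2,numpy as np
s=manip.sense();print(s["t"],s["tcp_pos"],s["force"],s["ft_torque"])
for c in("scene","top"):
    w=manip.snapshot(c)
    im=w["img"][:,:,::-1]
    T=w["world_to_cam"];p=T@[.55,-.23,.12,1];u=int(w["fx"]*p[0]/p[2]+w["cx"]);v=int(w["fy"]*p[1]/p[2]+w["cy"])
    cv2.imwrite(f"pics/{c}2.png",cv2.resize(im[max(0,v-60):v+60,max(0,u-75):u+75],None,fx=5,fy=5,interpolation=2))
w=manip.snapshot("wrist"); cv2.imwrite("pics/wrist2.png",w["img"][:,:,::-1])
E
```

```text
7.8 [ 0.52953611 -0.25242622  0.11018782] [-13.45478733  -3.07300321   8.46533446] [-0.50790272  2.12813667  0.08064362]
```

View pics/wrist2.png

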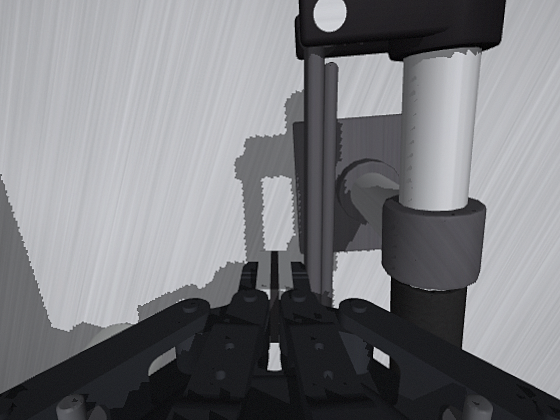

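View pics/scene2.png

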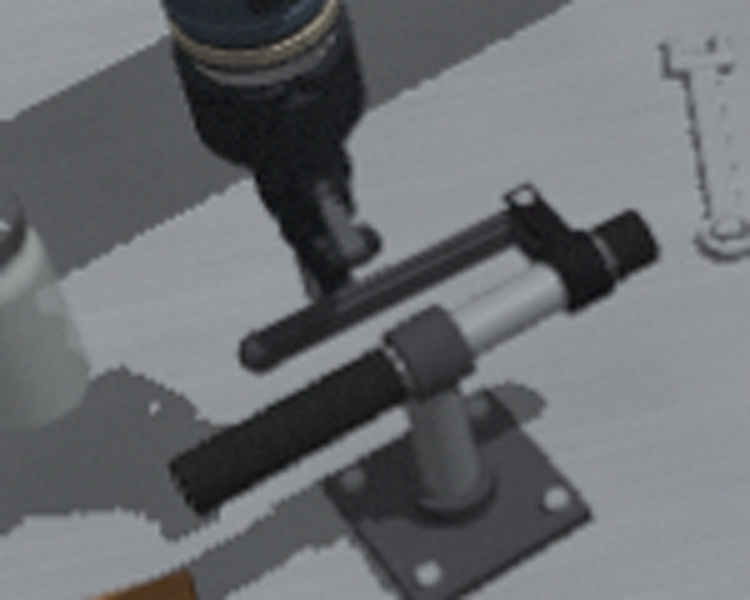

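The lever is now nearly parallel to the bar, with an open gap. The finger back is on its front face, and the TCP has stopped at x 0.5295 while the force rises, so it is at the stop. I'll hold it there, then release.

{"api": "move_arm", "payload": {"increments": [[[1,0.001,0,0,0],[1,0,0,0,0],[1,0,0,0,0],[1,0,0,0,0],[1,0,0,0,0],[1,0,0,0,0],[1,0,0,0,0],[1,0,0,0,0]]]}}

```text
t: 8.75
tcp_pos: [0.5296, -0.2524, 0.1102]
tool_rot: [0.583, 0.813, -0.003, -0.006]
force: [-15.8, -4.2, 9.3]
finger_gap: -0.005
gripper_force: 8.3
```

{"api": "move_arm", "payload": {"increments": [[[1,0,0,0,0],[1,0,0,0,0],[1,0,0,0,0],[1,0,0,0,0],[1,0,0,0,0],[1,0,0,0,0],[1,0,0,0,0]]]}}

```text
t: 9.45
tcp_pos: [0.5296, -0.2524, 0.1102]
tool_rot: [0.583, 0.813, -0.003, -0.006]
force: [-16.4, -4.1, 8.7]
finger_gap: -0.0
gripper_force: 8.3
```

{"api": "move_arm", "payload": {"increments": [[[1,-0.006,0,0,-2],[1,-0.006,0,0,-3],[1,-0.007,0,0,-3],[1,-0.007,0,0,-4],[1,-0.007,0,0,-4],[1,-0.01,0,0,-3],[1,-0.014,0,0,0],[1,0,0,0,0]]]}}

```text
t: 10.25
tcp_pos: [0.4777, -0.252, 0.11]
tool_rot: [0.71, 0.704, 0.0, -0.001]
force: [0.7, 0.2, -0.5]
finger_gap: -0.0
gripper_force: 0.0
```

{"api": "move_arm", "payload": {"increments": [[[1,0,0,0,0],[1,0,0,0,0],[1,0,0,0,0],[1,0,0,0,0],[1,0,0,0,0]]]}}

```text
t: 10.75
tcp_pos: [0.4794, -0.2525, 0.1103]
tool_rot: [0.709, 0.705, 0.0, 0.0]
force: [-0.2, -0.8, -0.1]
finger_gap: -0.003
gripper_force: 0.0
```

```bash
python3 - <<'E'
from station import manip
import cv2,numpy as np
w=manip.snapshot("wrist"); cv2.imwrite("pics/wrist3.png",w["img"][:,:,::-1])
print([(np.round(d["xyz"],3).tolist(),round(d["confidence"],2)) for d in manip.mark_of("long_lever_press","wrist")][:2])
E
```

```text
[([0.662, -0.407, -0.0], 0.63), ([0.511, -0.251, 0.119], 0.56)]
```

View pics/wrist3.png

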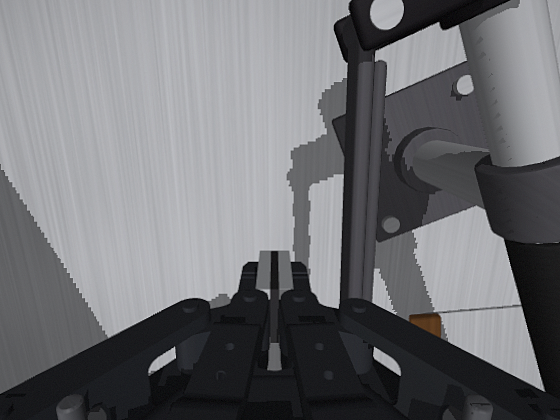

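The lever has sprung fully out (blade at column ~355) and there is a clear gap to the fingers. I'll press again to the same commanded end pose.

{"api": "move_arm", "payload": {"increments": [[[1,0.012,0,0,0],[1,0.005,0,0,0],[1,0.003,0,0,2],[1,0.003,0,0,2],[1,0.003,0,0,2],[1,0.003,0,0,2],[1,0.003,0,0,2],[1,0.003,0,0,2]]]}}

```text
t: 11.65
tcp_pos: [0.5134, -0.2544, 0.1103]
tool_rot: [0.631, 0.776, -0.002, -0.0]
force: [-5.9, -5.5, -0.2]
finger_gap: 0.001
gripper_force: 3.3
```

{"api": "move_arm", "payload": {"increments": [[[1,0.003,0,0,2],[1,0.003,0,0,2],[1,0.003,0,0,2],[1,0.003,0,0,1],[1,0.002,0,0,0],[1,0.002,0,0,0],[1,0.002,0,0,0],[1,0,0,0,0]]]}}

```text
t: 12.45
tcp_pos: [0.5293, -0.2527, 0.1103]
tool_rot: [0.583, 0.813, -0.002, -0.003]
force: [-9.3, -3.2, 5.7]
finger_gap: 0.001
gripper_force: 4.7
```

{"api": "move_arm", "payload": {"increments": [[[1,0.001,0,0,0],[1,0.001,0,0,0],[1,0,0,0,0],[1,0,0,0,0]]]}}

```text
t: 12.85
tcp_pos: [0.5295, -0.2526, 0.1103]
tool_rot: [0.582, 0.813, -0.003, -0.005]
force: [-11.9, -3.8, 5.8]
finger_gap: -0.0
gripper_force: 6.7
```

Next, a little more push to match the first hold, then a short hold.

{"api": "move_arm", "payload": {"increments": [[[1,0.001,0,0,0],[1,0.001,0,0,0],[1,0,0,0,0],[1,0,0,0,0],[1,0,0,0,0],[1,0,0,0,0],[1,0,0,0,0],[1,0,0,0,0]]]}}

```text
t: 13.65
tcp_pos: [0.5297, -0.2526, 0.1103]
tool_rot: [0.582, 0.813, -0.004, -0.006]
force: [-16.5, -4.7, 9.7]
finger_gap: 0.004
gripper_force: 8.8
```

{"api": "move_arm", "payload": {"increments": [[[1,0,0,0,0],[1,0,0,0,0],[1,0,0,0,0],[1,0,0,0,0]]]}}

```text
t: 14.05
tcp_pos: [0.5297, -0.2525, 0.1103]
tool_rot: [0.582, 0.813, -0.004, -0.006]
force: [-17.0, -5.8, 9.2]
finger_gap: 0.001
gripper_force: 8.8
```

```bash
python3 -c "
from station import manip
print(manip.sign_off())"
```

```text
the job is handed in; nothing more can be done
None
```

The long lever was pressed to its stop and held for over a second, let spring fully out, then pressed to its stop again and handed in while still held there, at about 20 N, with nothing else on the bench touched as far as the pictures and force readings show.

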